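# Load the embossing press and hold it down

### The arm

A 6-joint arm with a two-finger parallel gripper is mounted at the origin on the work surface. World frame = base frame: x ahead of the robot, y to its left, z up, the work surface at z = 0. Lengths are in m, angles in degrees, forces in N, time in s.
With the tool pointing down it reaches from about 0.35 to 0.875 m from the base axis. Payload 4.2 kg.
Tool frame: the origin (TCP) lies midway between the tips of the shut fingers; the grasp point (between the pads) lies 19 mm behind it; z points along the fingers, y is the line along which they close (so a half turn about z gives the same grasp; the last joint's range is limited). The gripper opens to 87 mm and grips with 3 to 60 N. Pads are 19 mm wide; open, the fingers measure 117 mm over their backs; the gripper's body (75 mm by 190 mm) begins 51 mm behind the grasp point.
Start: joints at [84.03, 22.042, 0.453, 0, -68.411, -14.817], TCP at [0.222, 0.584, 0.223] pointing down, gripper open.
Joint ranges: [-179.83, 179.83], [-69.29, 118.12], [-61.27, 80.66], [-181.25, 117.63], [-171.15, -9.14], [-177.46, 177.46]. Speed limits (degrees/s): [159.86, 159.86, 180, 180, 180, 180].

### API

Orientations are given as a 3x3 rotation matrix whose columns are the frame's x, y, z axes.
In Python, from station import r, cams gives the robot as it stands.
- The arm moves only by the tool play_rows, never from a script. Its argument "commands" is text: rows parted by semicolons, each of 6 numbers parted by spaces: the shift along the world's x, y, z normalised to -1 to 1, where 1 is 30 mm, then the turn, a rotation vector about the world's x, y, z normalised to -1 to 1, where 1 is 0.15 rad. A call has 1 to 20 rows; each row shifts and turns the commanded pose from where the row before left it; what a row does not reach is not made up. A row lasts 1/10 s, in which the tool goes at most 50 mm and 8.59 degrees, less where a joint would pass 70% of its speed; a pose out of reach is approached as far as the arm can. A call with a number of a shift or a turn outside -1 to 1 is refused whole. A call with a gripper value outside its range is refused whole. "grip" is the finger opening in mm, from 0 to 87, set as the call begins (left out, the last holds). The fingers move at their own pace and stop on an object; the grip force is fixed at half the most. Time passes only in rows, so rows that do not move let the fingers close. It gives the time, the measured TCP pose, the force, the opening and the grip force at its end, in the units of the state.
- r.sense(): the state, without advancing time (a new reading comes with each control period).
- cams.capture(name): name is "scene" or "top"; returns (picture, depth): 480x640x3 uint8, blue, green, red; 480x640 float32, m along the optical axis (not along the pixel's ray), 0 where there is no reading.
- cams.camera_info(name): a dict with "mtx" (3x3 intrinsics, pixels), "R" (3x3) and "t" (3): a world point X has camera coordinates R X + t. Camera axes: x right, y down, z forward; pixel columns grow to the right and rows downward; lengths in m; the calibration is good to about 2 mm. A picture is of the moment at which its call begins. camera_info takes no time and is no camera call.
- r.finish_job(): hands the job in; it is judged then, once.
The state is a dict: "time_s": time; "joints": joint angles; "joint_velocities": joint speeds; "effort": joint torques, N m; "tcp_pos": TCP position; "ee_rot": TCP orientation; "wrist_force": force on the tool from outside, world axes, zero at the start; "moment": the same for the moment, N m; "gripper_width": opening from 0.0 (shut) to 1.0 (fully open); "gripper_force": force on a finger pad.
Only numpy, scipy, OpenCV 4.12 (cv2) and the standard library are available. Lean on these libraries where they do the work, as an engineer would, in place of code of your own. Each camera call takes 0.05 s, during which the arm holds its last target. There are 200 camera calls.

### The job

Slide the narrow embossing cassette, the one that fits the slot, fully home against the end stop of the bench press and let go of it. Then push the press's palm knob straight down by 20 mm (give or take 3 mm; it must not spring back up or be driven to its bottom stop) so that the foot squeezes the cassette, and finish while still holding the knob down there. Leave the wide cassette and everything else on the table where it is.

Things in the scene. Friction and masses are not known exactly. Their poses are not given: they have to be found in the camera images.
- press: Heavy grey bench press, fixed, with an upright frame. Origin: on the table, straight below the knob's axis; x points into the slot, y left, z up. Base plate x -130 to +60, y +-65, top at z 14 mm; its bare front part is a ledge. Uprights at y +-55 to +-65, x +-17, carry a crosshead (x +-20, z 116 to 140). With the cassette home, its grip point is at x -83, y 0, z 41.
- slot_mouth (a point): Middle of the slot's mouth on the slot's level floor, 35 mm before the press's origin, 14 mm above the table; the mouth faces roughly to the robot; axes as the press. The slot is 74 mm wide, between side rails; steel lips, underside 16 mm and top 21 mm above the floor, reach 10 mm inwards over each side. Flared guides, 16 mm high, lead in from 30 mm before the mouth, where they are about 94 mm apart.
- slot_end (a point): Middle of the solid end stop's face on the slot's floor, 70 mm inside the mouth; axes as the press. The slab's leading end touches it when fully home.
- knob_top (a point): Centre of the flat top of the pale wooden palm knob (48 mm across, 24 mm thick) on the press: on the press's axis, 210 mm above the table when up; moves down with the knob.
- plunger (a joint): How far the palm knob is pressed down, m: 0 up (start), 0.032 at its bottom stop. Return spring: about 2 N to start it and 250 N/m; the rubber foot below meets a loaded cassette at about 0.010, and its own spring then adds about 1 N and 450 N/m: some 12 to 13 N at 0.020. Springs back when let go.
- cassette_grip (a point): Narrow cassette: loose flat aluminium slab 140 x 70 x 12 mm, 0.15 to 0.3 kg, paper on top. The point is the centre of its upright grey grip rib, 36 (x) x 16 (y) mm, 30 high above the slab, 27 mm above the slab's underside. x points to the end that enters the slot first: the slab reaches 118 mm ahead of this point, 22 behind, y +-35. Starts flat, rib end towards the robot.
- wide_cassette_grip (a point): The same point on the wide cassette (140 x 100 x 12 mm, otherwise alike): too wide for the slot, leave it alone.
- paper_cup: Low white cup, 60 mm across, 32 mm high, leave alone. Origin: centre of its underside.
- tape_roll: Tape roll lying flat, 90 mm across, 24 mm high, leave alone. Origin: centre of its underside.
- paint_jar: Small jar, 48 mm across, 50 mm high, leave alone. Origin: centre of its underside.
- brush: Paint brush 200 mm long lying on the table, leave alone. x runs from the handle to the bristles.
- glue_bottle: White bottle 56 mm across, 150 mm high, leave alone. Origin: centre of its underside.
Mind the look-alikes: they are no part of the job. What is shaped like the part that bears cassette_grip but brown is not meant.

How it is judged:
By the outcome, as a careful person would: the job done as asked, in the order asked, and still so for the second after the job is handed in, while the arm keeps its last pose, push and grip.
It also fails if it takes over 51 s, if anything falls off the work surface, if the arm or the gripper's body presses on something with over 40 N, if the wrist force passes 120 N, or if a joint passes its speed limit or range.

## Working session

There is one attempt and no reset: what is moved stays moved. The work goes in short steps, Python scripts to look and compute and a tool call to move; the robot and the scene stay as the last step left them, time stands still between calls to the robot, and variables do not carry over. Pictures are saved under pics/ and viewed, at most 10 in all, crops included, and the job is handed in when it is done.

Besides the shell and the picture viewer there is one more tool, called after "Request:" as name(argument=value, ...) on one line, values as JSON. play_rows: Moves the arm, as the interface text tells. Scaled input: -1 to 1 covers 30 mm each way for a shift and 0.15 rad each way for a turn. Its arguments: {"type":"object","properties":{"commands":{"type":"string"},"grip":{"type":"number"}},"required":["commands"]}

```bash
mkdir -p pics; ls
python3 - <<'E'
from station import r,cams
import cv2,numpy as np
for n in("scene","top"):
    p,d=cams.capture(n); cv2.imwrite(f"pics/{n}0.png",p); np.savez(f"{n}0.npz",p=p,d=d)
    i=cams.camera_info(n); print(n,i["mtx"],i["R"],i["t"])
s=r.sense();print(s["time_s"],s["ee_rot"])
E
```

```text
pics
scene [[536.24505217   0.         323.11918618]
 [  0.         536.24505217 246.50501725]
 [  0.           0.           1.        ]] [[ 0.49316398  0.8697951   0.01567734]
 [ 0.52265794 -0.28183873 -0.80460898]
 [-0.69542646  0.40499805 -0.59359803]] [-0.28869635 -0.17652716  1.47440785]
top [[539.01805462   0.         316.6759894 ]
 [  0.         539.01805462 241.19142434]
 [  0.           0.           1.        ]] [[-0.01667311 -0.99983328  0.00744461]
 [-0.98715652  0.01527765 -0.1590239 ]
 [ 0.15888365 -0.01000042 -0.98724666]] [0.00939672 0.54623554 1.09627456]
0.1 [[ 9.34844796e-01 -3.55056122e-01 -5.98166134e-04]
 [-3.55056611e-01 -9.34842952e-01 -1.85955452e-03]
 [ 1.01054823e-04  1.95077771e-03 -9.99998092e-01]]
```

View pics/scene0.png

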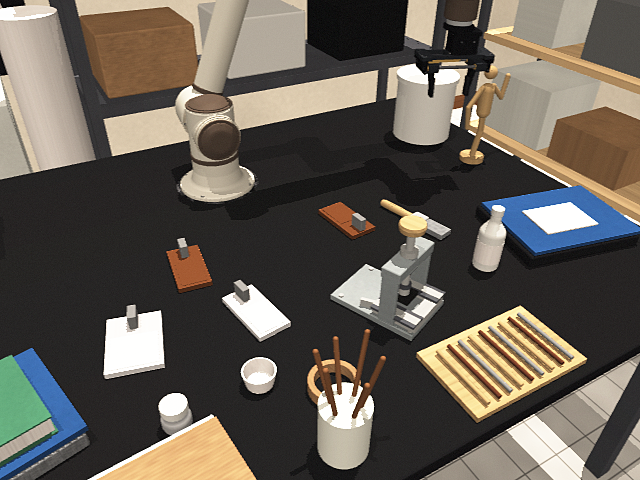

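View pics/top0.png

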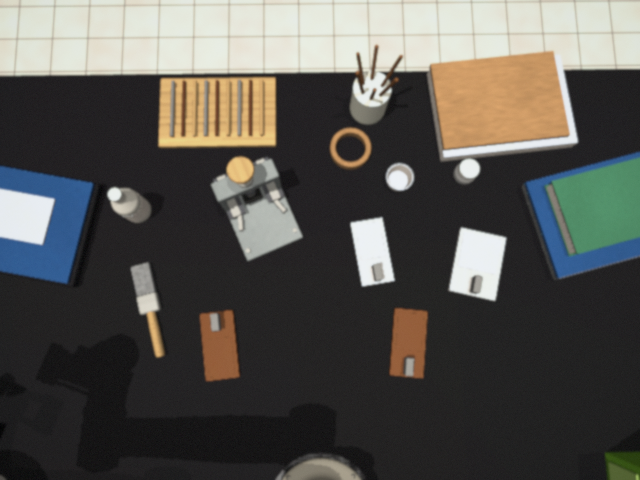

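The top view shows the narrow white cassette at about (372,252) with its rib at (378,271), and the wide one at (478,265). The press knob is at (240,169), and the bare plate's front is near (275,248). The brown look-alikes are at (220,345) and (408,343).

```bash
cat > h.py <<'E'
import numpy as np,cv2
from station import r,cams
def ray(n,uv,z):
    i=cams.camera_info(n);R=i["R"];t=np.array(i["t"]);c=-R.T@t
    uv=np.atleast_2d(np.asarray(uv,float))
    d=np.c_[uv,np.ones(len(uv))]@np.linalg.inv(i["mtx"]).T@R
    return c+d*((z-c[2])/d[:,2])[:,None]
def cloud(n,d):
    i=cams.camera_info(n);v,u=np.mgrid[:480,:640]
    k=np.linalg.inv(i["mtx"])
    c=np.dstack([u,v,np.ones_like(u)])@k.T*d[...,None]
    return (c-i["t"])@i["R"]
def biggest(m):
    cs,_=cv2.findContours(m.astype(np.uint8),cv2.RETR_EXTERNAL,cv2.CHAIN_APPROX_NONE)
    return max(cs,key=cv2.contourArea)[:,0]
def rect(P):
    return cv2.minAreaRect((P[:,:2]*1000).astype(np.float32))
def box(m,b):
    o=np.zeros_like(m);x0,y0,x1,y1=b;o[y0:y1,x0:x1]=m[y0:y1,x0:x1];return o
E
python3 - <<'E'
from h import *
f=np.load("top0.npz");p,d=f["p"].astype(int),f["d"];W=cloud("top",d)
g=p.min(2);sat=p.max(2)-g
# narrow slab
c=biggest(box(g>60,(340,205,405,295)));print("slab",rect(ray("top",c,.012)))
m=box((g>60)&(g<190)&(W[...,2]>.03),(340,205,405,295))
P=W[m];print("rib cloud",m.sum(),np.median(P,0), rect(P))
# wide
# knob
m=box((sat>60)&(W[...,2]>.15),(215,145,270,195));print("knob",m.sum(),np.median(W[m],0))
c=biggest(box(sat>60,(215,145,270,195)));q,rad=cv2.minEnclosingCircle(c);print(q,rad,ray("top",q,.21))
f2=np.load("scene0.npz");p2=f2["p"].astype(int);s2=p2.max(2)-p2.min(2)
c=biggest(box(s2>50,(396,208,430,240)));e=cv2.fitEllipse(c);print(e,ray("scene",e[0],.205))
# base plate
m=box((g>60)&(np.abs(W[...,2]-.014)<.006),(195,140,320,275))
c=biggest(box((g>60),(195,185,320,275)));print("plate",cv2.approxPolyDP(c,4,True)[:,0].tolist())
print(rect(W[m]), m.sum())
big=np.vstack([cv2.resize(f["p"][140:270,190:320],(520,520),interpolation=cv2.INTER_CUBIC)])
cv2.imwrite("pics/press.png",big)
E
```

```text
slab ((527.8941040039062, -118.91289520263672), (147.3165283203125, 77.67355346679688), 8.75584888458252)
rib cloud 142 [ 0.47898623 -0.12494968  0.04249656] ((422.6476135253906, -68.3373031616211), (33.78572082519531, 194.64279174804688), 45.41218185424805)
knob 550 [0.65466536 0.14102715 0.21132615]
(239.75, 169.25) 13.439780235290527 [[0.65579017 0.1415846  0.21      ]]
((410.533935546875, 223.38758850097656), (22.682832717895508, 35.1116828918457), 127.19512176513672) [[0.64952722 0.13938854 0.205     ]]
plate [[210, 185], [247, 261], [302, 237], [278, 185], [265, 185], [266, 193], [262, 185]]
((674.8403930664062, 140.20510864257812), (297.18548583984375, 168.27296447753906), 21.594505310058594) 3230
```

View pics/press.png

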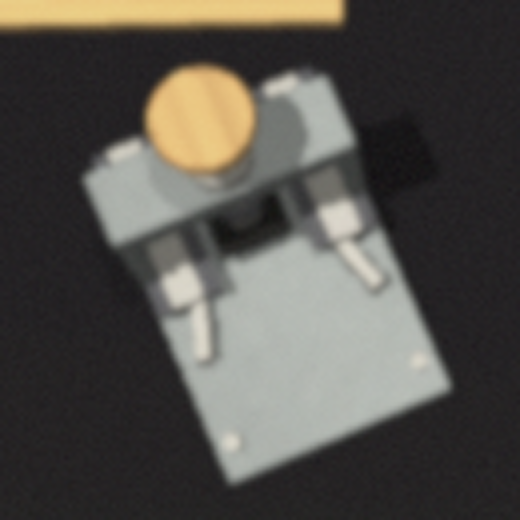

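The crop shows the press's plate: front corners at crop (232,485) and (450,388), clean left/right/front edges, guides and lips in pale steel. I'll fit lines to those edges.

Run:
```python
from h import *
f=np.load("top0.npz");p=f["p"].astype(np.uint8);g=cv2.GaussianBlur(cv2.cvtColor(p,6),(0,0),1).astype(float)
from scipy.ndimage import map_coordinates
def edge(a,b):  # subpixel edge points along a->b, by half-level crossing
    a,b=np.array(a,float),np.array(b,float);t=(b-a)/np.linalg.norm(b-a);n=np.array([-t[1],t[0]]);o=[]
    s=np.arange(-6,6.01,.1)
    for k in np.linspace(.12,.88,25):
        q=a+k*(b-a)+s[:,None]*n
        v=map_coordinates(g,[q[:,1],q[:,0]],order=1);o.append(q[np.argmax(np.abs(np.gradient(v)))])
    return np.array(o)
FL,FR=(248,261.3),(302.5,237)
L=edge((232,227),FL);F=edge(FL,FR);Rr=edge((285,202),FR)
lines=[]
for n,e in(("L",L),("F",F),("R",Rr)):
    P=ray("top",e,.014)[:,:2].astype(np.float32);v=cv2.fitLine(P,cv2.DIST_HUBER,0,.001,.001).ravel();lines.append(v)
    print(n,np.degrees(np.arctan2(v[1],v[0])),v[2:])
def X(a,b):
    k=np.linalg.solve(np.c_[a[:2],-b[:2]],b[2:]-a[2:]);return a[2:]+k[0]*a[:2]
A,B=X(lines[0],lines[1]),X(lines[2],lines[1]);print(A,B,np.linalg.norm(A-B))
y=A-B;yaw=np.arctan2(-y[0],y[1]);x=np.array([np.cos(yaw),np.sin(yaw)])
print("yaw",np.degrees(yaw),"origin",(A+B)/2+.13*x)
# slab
c=biggest(box(p.min(2)>110,(340,205,405,295)));b=cv2.boxPoints(cv2.minAreaRect(c.astype(np.float32)));print(b.tolist())
b=b[np.argsort(b[:,1])];T=b[:2][np.argsort(b[:2,0])];Bo=b[2:][np.argsort(b[2:,0])]
for n,u,v in(("left",T[0],Bo[0]),("right",T[1],Bo[1]),("far",T[0],T[1]),("near",Bo[0],Bo[1])):
    P=ray("top",edge(u,v),.012)[:,:2].astype(np.float32);v=cv2.fitLine(P,cv2.DIST_HUBER,0,.001,.001).ravel();print(n,np.degrees(np.arctan2(v[1],v[0])),v[2:])
```

```text
L 23.135798 [0.54716897 0.16662717]
F -67.24716 [0.53619033 0.09069413]
R 22.568531 [0.6041498  0.04842887]
[0.51085234 0.15111   ] [0.56137246 0.03064992] 0.13062508
yaw 22.75284 origin [0.6559961  0.14115833]
[[349.09149169921875, 222.09414672851562], [382.6087646484375, 215.88726806640625], [394.62469482421875, 280.7732238769531], [361.107421875, 286.9801025390625]]
left 8.543683 [ 0.5129965  -0.08452459]
right 8.714586 [ 0.54094476 -0.15346706]
far -81.42588 [ 0.5983281  -0.10834029]
near -81.31094 [ 0.45888773 -0.13681808]
```

Run:
```python
from h import *
for n in("scene","top"):
    d=np.load(n+"0.npz")["d"];W=cloud(n,d)
    m=(d>0)&(W[...,2]>.07)&(W[...,0]>-.2)&(W[...,0]<.9)&(np.abs(W[...,1])<1)
    k,l,st,_=cv2.connectedComponentsWithStats(m.astype(np.uint8))
    for i in range(1,k):
        if st[i,4]>60:
            q=W[l==i];print(n,st[i],np.percentile(q,2,0).round(2),np.percentile(q,98,0).round(2))
```

```text
scene [ 176    0   73  171 6942] [-0.12 -0.06  0.08] [0.09 0.13 0.43]
scene [ 395    0  103  125 6498] [-0.05  0.5   0.08] [0.28 0.75 0.45]
scene [465  73  46  66 991] [0.21 0.67 0.08] [0.24 0.8  0.24]
scene [478 205  29  43 794] [0.61 0.36 0.07] [0.65 0.4  0.15]
scene [ 380  215   55   89 2427] [0.63 0.08 0.07] [0.69 0.2  0.21]
scene [ 313  329   73  114 3731] [ 0.82 -0.16  0.07] [ 0.9  -0.08  0.21]
scene [   0  355   52   94 2827] [ 0.52 -0.56  0.08] [ 0.67 -0.5   0.08]
top [ 352   51   51   62 1609] [ 0.82 -0.16  0.07] [ 0.9  -0.08  0.21]
top [ 211  157   69   51 1849] [0.62 0.08 0.08] [0.69 0.2  0.21]
top [ 551  158   89   97 6131] [ 0.52 -0.67  0.08] [ 0.69 -0.5   0.09]
top [108 188  34  30 747] [0.6  0.37 0.07] [0.65 0.41 0.15]
top [623 460  17  20 309] [ 0.07 -0.61  0.07] [ 0.1  -0.58  0.12]
```

Request:
play_rows(commands="0.45 -1 0 0 0 0.17;0.45 -1 0 0 0 0.17;0.45 -1 0 0 0 0.17;0.45 -1 0 0 0 0.17;0.45 -1 0 0 0 0.17;0.45 -1 0 0 0 0.17;0.45 -1 0 0 0 0.17;0.45 -1 0 0 0 0.17;0.45 -1 0 0 0 0.17;0.45 -1 0 0 0 0.17;0.4 -1 0 0 0 0.17;0.4 -1 0 0 0 0.17;0.4 -1 0 0 0 0.17;0.4 -1 0 0 0 0.17;0.4 -1 0 0 0 0.17;0.4 -1 -0.4 0 0 0.17;0.4 -1 -0.4 0 0 0.17;0.4 -1 -0.4 0 0 0.17;0.4 -1 -0.4 0 0 0.17;0.4 -1 -0.4 0 0 0.17", grip=50)

```text
time_s: 2.1
tcp_pos: [0.4768, -0.017, 0.1618]
ee_rot: [[0.989, 0.148, -0.0], [0.148, -0.989, 0.0], [-0.0, -0.0, -1.0]]
wrist_force: [0.2, 0.2, -0.3]
gripper_width: 0.573
gripper_force: 0.0
```

Request:
play_rows(commands="0 -0.9 -0.5 0 0 0;0.1 -0.9 -0.5 0 0 0;0 -0.9 -0.5 0 0 0;0 -0.9 -0.5 0 0 0;0 -0.03 -0.7 0 0 0;0 0 -0.7 0 0 0;0 0 0 0 0 0")

```text
time_s: 2.8
tcp_pos: [0.4771, -0.1249, 0.0579]
ee_rot: [[0.989, 0.145, -0.007], [0.145, -0.989, 0.0], [-0.007, -0.001, -1.0]]
wrist_force: [0.1, -0.8, -0.4]
gripper_width: 0.579
gripper_force: 0.0
```

Run:
```python
from h import *
s=r.sense();print(s["tcp_pos"],s["ee_rot"][0])
p,d=cams.capture("scene");cv2.imwrite("pics/s1.png",cv2.resize(p[200:360,170:330],(640,640),interpolation=cv2.INTER_CUBIC))
```

```text
[ 0.47713385 -0.12493082  0.05785413] [ 0.98937308  0.1452228  -0.00715876]
```

View pics/s1.png

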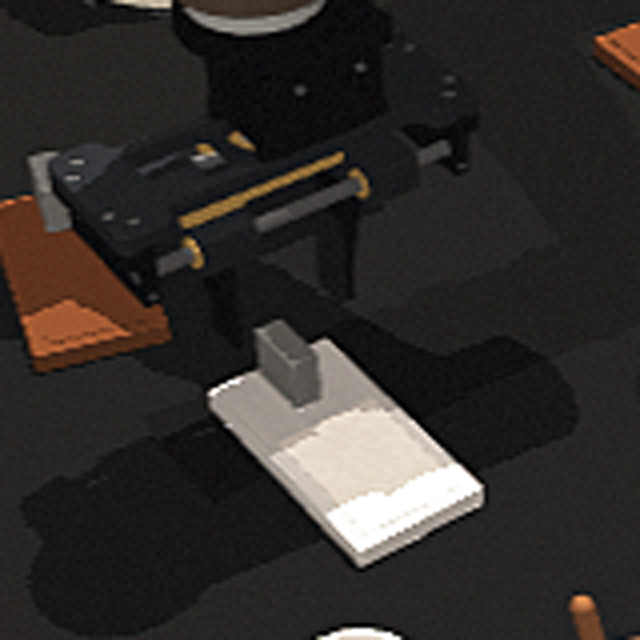

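The fingers stand on either side of the rib (crop about (285,365)), clear of it. Descending and gripping.

Request:
play_rows(commands="0.1 -0.04 -0.4 0 0 0;0 0 -0.4 0 0 0;0 0 -0.3 0 0 0;0 0 -0.2 0 0 0;0 0 0 0 0 0;0 0 0 0 0 0")

```text
time_s: 3.45
tcp_pos: [0.4831, -0.1257, 0.0218]
ee_rot: [[0.989, 0.147, 0.001], [0.147, -0.989, -0.0], [0.0, 0.0, -1.0]]
wrist_force: [0.0, -0.3, 0.1]
gripper_width: 0.576
gripper_force: 0.0
```

Request:
play_rows(commands="0 0 0 0 0 0;0 0 0 0 0 0;0 0 0 0 0 0;0 0 0 0 0 0;0 0 0 0 0 0;0 0 0 0 0 0;0 0 0 0 0 0;0 0 0 0 0 0", grip=5)

```text
time_s: 4.25
tcp_pos: [0.4828, -0.1258, 0.0216]
ee_rot: [[0.989, 0.147, 0.0], [0.147, -0.989, -0.0], [0.0, 0.0, -1.0]]
wrist_force: [0.3, -0.1, 1.0]
gripper_width: 0.177
gripper_force: 30.0
```

Request:
play_rows(commands="0 0 0.3 0 0 0;0 0 0.4 0 0 0;0 0 0.4 0 0 0;0 0 0.4 0 0 0;0 0.4 0 0 0 0.1;0 0.6 0 0 0 0.16;0 0.6 0 0 0 0.16;0 0.6 0 0 0 0.16;0 0.6 0 0 0 0.16;-0.05 0.6 0 0 0 0.16;-0.05 0.6 0 0 0 0.16;-0.05 0.6 0 0 0 0.16;0 0.6 0 0 0 0.16;0 0.6 0 0 0 0.16;0 0.4 0 0 0 0.12;0 0.2 0 0 0 0;0 0 0 0 0 0;0 0 0 0 0 0;0 0 0 0 0 0")

```text
time_s: 6.15
tcp_pos: [0.478, 0.0656, 0.0664]
ee_rot: [[0.923, 0.385, -0.001], [0.385, -0.923, -0.0], [-0.001, 0.0, -1.0]]
wrist_force: [0.3, -0.1, -0.9]
gripper_width: 0.181
gripper_force: 30.0
```

Run:
```python
from h import *
s=r.sense();print(s["tcp_pos"],s["ee_rot"][0],s["wrist_force"],s["moment"])
a=np.array(s["ee_rot"]);print(np.degrees(np.arctan2(a[1,0],a[0,0])))
p,d=cams.capture("top");np.savez("t2.npz",p=p,d=d);q,d2=cams.capture("scene");np.savez("s2.npz",p=q,d=d2)
A=cv2.resize(p[140:300,190:330],(400,457),interpolation=2);B=cv2.resize(q[200:360,230:370],(400,457),interpolation=2)
cv2.imwrite("pics/p2.png",np.hstack([A,B]))
```

```text
[0.47802903 0.06559166 0.06643478] [ 9.22919581e-01  3.84992439e-01 -5.18788497e-04] [ 0.28120738 -0.05926515 -0.92569117] [-0.11434804  0.06723101 -0.01672518]
22.643270851062038
```

View pics/p2.png

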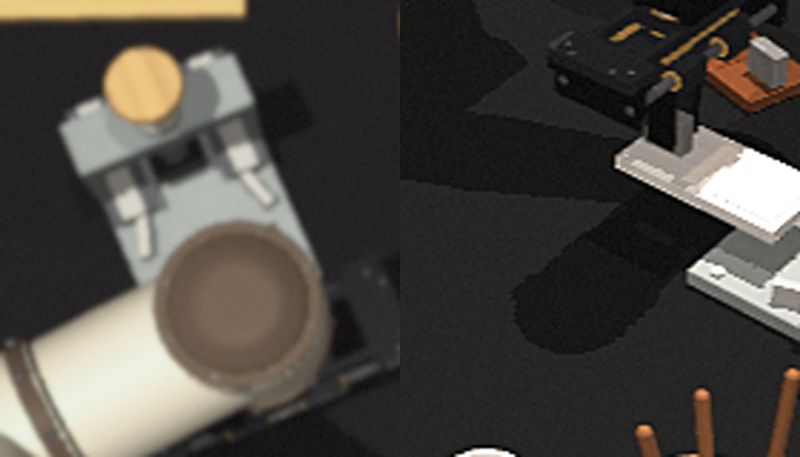

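The cassette is lifted, held by its rib and looking level just before the press ledge (right half, (710,180)); the top view is masked by the wrist. I'll fit a plane to the slab's top to check for sag.

```bash
cat > pl.py <<'E'
from h import *
def slab(p,d,zlo=.03,zhi=.08,b=(290,235,390,300)):
    W=cloud("scene",d);m=box((p.min(2)>120)&(d>0)&(W[...,2]>zlo)&(W[...,2]<zhi),b)
    k,l,st,_=cv2.connectedComponentsWithStats(m.astype(np.uint8));i=1+np.argmax(st[1:,4]);m=cv2.erode((l==i).astype(np.uint8),np.ones((3,3)))>0
    Q=W[m];c=np.linalg.lstsq(np.c_[Q[:,:2],np.ones(len(Q))],Q[:,2],rcond=None)[0]
    x=np.array([.9222,.3867]);y=np.array([-.3867,.9222]);O=np.array([.656,.1413])
    print(m.sum(),"pitch,roll deg",np.degrees([c[:2]@x,c[:2]@y]),"z med",np.median(Q[:,2]))
    u=(Q[:,:2]-O)@np.c_[x,y]*1000;print("x rng",np.percentile(u[:,0],[1,99]),"y rng",np.percentile(u[:,1],[1,99]),rect(Q))
E
python3 - <<'E'
from pl import *
f=np.load("s2.npz");slab(f["p"],f["d"])
E
```

```text
1131 pitch,roll deg [0.14151227 1.70288408] z med 0.05665854028266336
x rng [-212.01717681  -83.39751401] y rng [-37.9112056   28.30857742] ((521.2019653320312, 79.62438201904297), (137.149169921875, 69.76716613769531), 23.30982208251953)
```

Run:
```python
from pl import *
x=np.array([.9222,.3867]);y=np.array([-.3867,.9222]);O=np.array([.656,.1413])
def press(P): return (P[:,:2]-O)@np.c_[x,y]*1000
f=np.load("scene0.npz");p,d=f["p"],f["d"];W=cloud("scene",d);u=(W[...,:2]-O)@np.c_[x,y]*1000
m=box((p.min(2)>70)&(abs(W[...,2]-.014)<.005),(320,255,455,345))
for lo,hi in((-125,-100),(-100,-75)):
    k=m&(u[...,0]>lo)&(u[...,0]<hi);print("plate y",np.percentile(u[k][:,1],[1,99]),np.median(W[k][:,2]))
W=W
k=box((d>0)&(W[...,2]>.195),(390,205,432,240));print("knob",press(W[k]).mean(0),W[k][:,2].max())
# ray-cast slab edges at its top z=.057
f=np.load("s2.npz");p=f["p"];c=biggest(box(p.min(2)>120,(290,235,390,300)));print(cv2.approxPolyDP(c,3,True)[:,0].tolist())
q=press(ray("scene",c,.057));print("slab ray x,y",np.percentile(q,[1,99],axis=0))
f=np.load("scene0.npz");p=f["p"]
c=biggest(box(p.min(2)>60,(320,255,455,345)));a=cv2.approxPolyDP(c,3,True)[:,0];print(np.c_[a,press(ray("scene",a,.014))].round(0).tolist())
```

```text
plate y [-65.46472501  61.74622406] 0.013830279457497681
plate y [-65.59349326  60.48028657] 0.013868667047380878
knob [ 1.62063211 -6.16850868] 0.21235480559530484
[[305, 258], [358, 284], [367, 278], [375, 283], [360, 297], [342, 287], [331, 295], [339, 299], [379, 299], [379, 264], [335, 244], [329, 255], [314, 248]]
slab ray x,y [[-218.32469656 -105.51553637]
 [ -24.90251603   32.26967398]]
[[330.0, 294.0, -131.0, -65.0], [331.0, 299.0, -121.0, -76.0], [411.0, 340.0, 62.0, -74.0], [442.0, 304.0, 61.0, 51.0], [440.0, 297.0, 48.0, 67.0], [445.0, 292.0, 49.0, 87.0], [425.0, 282.0, 1.0, 89.0], [430.0, 255.0, -36.0, 179.0], [394.0, 255.0, -99.0, 129.0], [380.0, 270.0, -94.0, 64.0], [365.0, 264.0, -131.0, 61.0]]
```

Request:
play_rows(commands="-0.02 0.04 -0.3 0 0 0;0 0 -0.3 0 0 0;0 0 -0.25 0 0 0;0 0 -0.12 0 0 0;0 0 0 0 0 0;0 0 0 0 0 0")

```text
time_s: 6.85
tcp_pos: [0.4778, 0.0675, 0.0374]
ee_rot: [[0.922, 0.386, -0.0], [0.386, -0.922, -0.0], [-0.0, 0.0, -1.0]]
wrist_force: [-0.0, 0.2, -1.9]
gripper_width: 0.188
gripper_force: 30.0
```

Request:
play_rows(commands="0.15 0.063 0 0 0 0;0.15 0.063 0 0 0 0;0.15 0.063 0 0 0 0;0.15 0.063 0 0 0 0;0.15 0.063 0 0 0 0;0.15 0.063 0 0 0 0;0.15 0.063 0 0 0 0;0.15 0.063 0 0 0 0;0 0 0 0 0 0")

```text
time_s: 7.75
tcp_pos: [0.5146, 0.0829, 0.0375]
ee_rot: [[0.922, 0.386, 0.001], [0.386, -0.922, 0.0], [0.001, 0.0, -1.0]]
wrist_force: [-1.1, 0.3, -2.0]
gripper_width: 0.183
gripper_force: 30.0
```

Request:
play_rows(commands="0.15 0.063 0 0 0 0;0.15 0.063 0 0 0 0;0.15 0.063 0 0 0 0;0.15 0.063 0 0 0 0;0.15 0.063 0 0 0 0;0 0 0 0 0 0")

```text
time_s: 8.35
tcp_pos: [0.5371, 0.0924, 0.0375]
ee_rot: [[0.922, 0.386, 0.001], [0.386, -0.922, 0.0], [0.001, 0.0, -1.0]]
wrist_force: [-0.6, -0.3, -3.4]
gripper_width: 0.183
gripper_force: 30.0
```

Request:
play_rows(commands="0.15 0.063 0 0 0 0;0.15 0.063 0 0 0 0;0.15 0.063 0 0 0 0;0.15 0.063 0 0 0 0;0.15 0.063 0 0 0 0;0.15 0.063 0 0 0 0;0.15 0.063 0 0 0 0;0.15 0.063 0 0 0 0;0 0 0 0 0 0")

```text
time_s: 9.25
tcp_pos: [0.573, 0.1075, 0.0375]
ee_rot: [[0.922, 0.386, 0.001], [0.386, -0.922, 0.0], [0.001, 0.0, -1.0]]
wrist_force: [0.6, -0.3, -2.2]
gripper_width: 0.182
gripper_force: 30.0
```

Request:
play_rows(commands="0 0 -0.04 0 0 0;0.06 0.025 0 0 0 0;0.06 0.025 0 0 0 0;0.06 0.025 0 0 0 0;0 0 0 0 0 0")

```text
time_s: 9.75
tcp_pos: [0.5779, 0.1095, 0.0363]
ee_rot: [[0.922, 0.386, 0.0], [0.386, -0.922, 0.0], [0.0, 0.0, -1.0]]
wrist_force: [0.2, -0.2, -1.8]
gripper_width: 0.183
gripper_force: 30.0
```

Request:
play_rows(commands="0.03 0.013 0 0 0 0;0.03 0.013 0 0 0 0;0.03 0.013 0 0 0 0;0 0 0 0 0 0")

```text
time_s: 10.15
tcp_pos: [0.5805, 0.1106, 0.0363]
ee_rot: [[0.922, 0.386, 0.0], [0.386, -0.922, 0.0], [0.0, 0.0, -1.0]]
wrist_force: [-0.5, 0.1, -3.2]
gripper_width: 0.185
gripper_force: 30.0
```

Request:
play_rows(commands="0.03 0.013 0 0 0 0;0.03 0.013 0 0 0 0;0 0 0 0 0 0")

```text
time_s: 10.45
tcp_pos: [0.5817, 0.1111, 0.0361]
ee_rot: [[0.923, 0.386, -0.001], [0.386, -0.923, -0.0], [-0.001, 0.0, -1.0]]
wrist_force: [-0.2, -0.7, -1.9]
gripper_width: 0.183
gripper_force: 30.0
```

Request:
play_rows(commands="0.03 0.013 0 0 0 0;0 0 0 0 0 0")

```text
time_s: 10.65
tcp_pos: [0.5817, 0.111, 0.036]
ee_rot: [[0.923, 0.386, -0.003], [0.386, -0.923, -0.001], [-0.003, 0.0, -1.0]]
wrist_force: [-4.9, -2.1, -0.5]
gripper_width: 0.184
gripper_force: 30.0
```

Request:
play_rows(commands="0 0 -0.02 0 0 0;0.03 0.013 0 0 0 0;0 0 0 0 0 0")

```text
time_s: 10.95
tcp_pos: [0.5817, 0.1109, 0.0357]
ee_rot: [[0.923, 0.386, -0.005], [0.386, -0.923, -0.002], [-0.005, 0.0, -1.0]]
wrist_force: [-5.7, -3.2, 4.1]
gripper_width: 0.183
gripper_force: 30.0
```

Request:
play_rows(commands="0 0 0 0 0 0;0 0 0 0 0 0;0 0 0 0 0 0;0 0 0 0 0 0;0 0 0 0 0 0", grip=45)

```text
time_s: 11.45
tcp_pos: [0.5843, 0.1123, 0.0358]
ee_rot: [[0.922, 0.386, 0.001], [0.386, -0.922, 0.0], [0.001, 0.0, -1.0]]
wrist_force: [0.2, 0.3, -0.2]
gripper_width: 0.494
gripper_force: 0.0
```

Request:
play_rows(commands="0 0 0.5 0 0 0;-0.1 -0.04 0.8 0 0 0;-0.2 -0.08 0.8 0 0 0;-0.3 -0.13 0.8 0 0 0;-0.8 -0.33 0.8 0 0 0;-0.8 -0.33 0.8 0 0 0;-0.8 -0.33 0.8 0 0 0;0 0 0.8 0 0 0")

```text
time_s: 12.25
tcp_pos: [0.4911, 0.0737, 0.2198]
ee_rot: [[0.923, 0.386, -0.001], [0.386, -0.923, 0.0], [-0.001, -0.001, -1.0]]
wrist_force: [0.1, 0.6, 0.1]
gripper_width: 0.52
gripper_force: 0.0
```

Run:
```python
from h import *
s=r.sense();print(s["tcp_pos"],s["time_s"])
p,d=cams.capture("top");np.savez("t3.npz",p=p,d=d);q,d2=cams.capture("scene");np.savez("s3.npz",p=q,d=d2)
A=cv2.resize(p[140:300,190:330],(400,457),interpolation=2);B=cv2.resize(q[200:360,310:450],(400,457),interpolation=2)
cv2.imwrite("pics/p3.png",np.hstack([A,B]))
```

```text
[0.49105837 0.07369878 0.21982178] 12.25
```

View pics/p3.png

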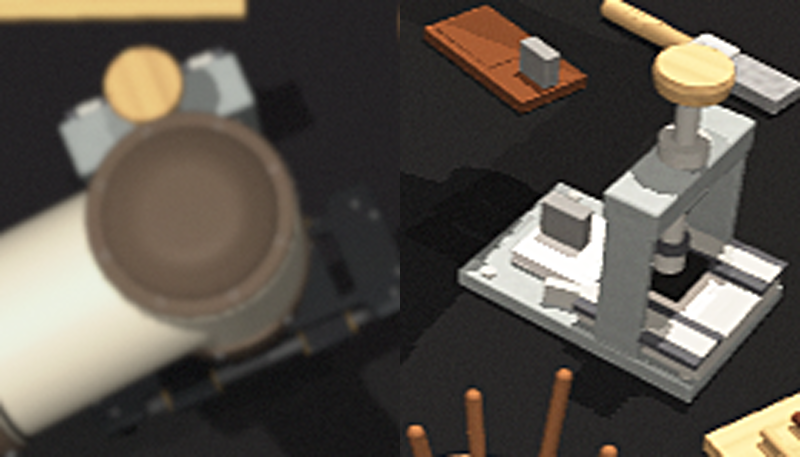

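Slab sits between the rails under the lips, rib at crop (567,220), the foot above it; looks home. Now the knob.

Request:
play_rows(commands="0 0 0.8 0 0 0;0.4 0.17 0 0 0 0;0.7 0.285 0 0 0 0;0.7 0.285 0 0 0 0;0.7 0.285 0 0 0 0;0.7 0.285 0 0 0 0;0.7 0.285 0 0 0 0;0.7 0.285 0 0 0 0;0.6 0.25 0 0 0 0;0.3 0.12 0 0 0 0;0 0 0 0 0 0;0 0 0 0 0 0;0 0 0 0 0 0", grip=0)

```text
time_s: 13.65
tcp_pos: [0.6582, 0.1421, 0.2428]
ee_rot: [[0.923, 0.386, -0.0], [0.386, -0.923, -0.0], [-0.0, -0.0, -1.0]]
wrist_force: [0.4, -1.0, -0.1]
gripper_width: 0.005
gripper_force: 0.0
```

Run:
```python
from h import *
s=r.sense();print(s["tcp_pos"],s["wrist_force"])
p,d=cams.capture("top");q,d2=cams.capture("scene")
A=cv2.resize(p[140:300,190:330],(400,457),interpolation=2);B=cv2.resize(q[160:320,330:470],(400,457),interpolation=2)
cv2.imwrite("pics/p4.png",np.hstack([A,B]))
```

```text
[0.65824806 0.14208341 0.24276382] [ 0.44263779 -0.99992355 -0.07384402]
```

View pics/p4.png

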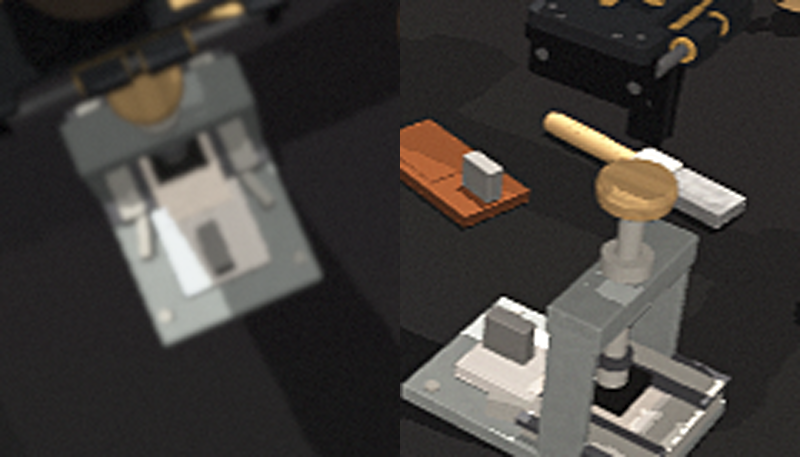

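The slab lies straight in the slot with its rear edge about 25 mm from the plate's front; the shut fingers hang over the knob at (640,185).

Request:
play_rows(commands="-0.07 -0.02 -0.3 0 0 0;0 0 -0.3 0 0 0;0 0 -0.2 0 0 0;0 0 -0.1 0 0 0;0 0 0 0 0 0;0 0 0 0 0 0")

```text
time_s: 14.35
tcp_pos: [0.657, 0.1418, 0.2157]
ee_rot: [[0.922, 0.386, 0.0], [0.386, -0.922, -0.0], [0.0, 0.0, -1.0]]
wrist_force: [0.0, -0.2, -0.5]
gripper_width: 0.0
gripper_force: 0.0
```

Request:
play_rows(commands="0 0 -0.04 0 0 0;0 0 -0.04 0 0 0;0 0 0 0 0 0")

```text
time_s: 14.65
tcp_pos: [0.6567, 0.1418, 0.2132]
ee_rot: [[0.923, 0.386, -0.0], [0.386, -0.923, 0.0], [-0.0, -0.0, -1.0]]
wrist_force: [-0.0, 0.5, 0.7]
gripper_width: 0.006
gripper_force: 0.0
```

Request:
play_rows(commands="0 0 -0.04 0 0 0;0 0 -0.04 0 0 0;0 0 0 0 0 0")

```text
time_s: 14.95
tcp_pos: [0.6567, 0.1417, 0.2106]
ee_rot: [[0.923, 0.386, -0.0], [0.386, -0.923, -0.0], [-0.0, -0.0, -1.0]]
wrist_force: [0.5, -1.3, -0.0]
gripper_width: 0.006
gripper_force: 0.0
```

Request:
play_rows(commands="0 0 -0.05 0 0 0;0 0 -0.05 0 0 0;0 0 0 0 0 0;0 0 0 0 0 0")

```text
time_s: 15.35
tcp_pos: [0.6569, 0.1418, 0.2082]
ee_rot: [[0.922, 0.386, 0.0], [0.386, -0.922, 0.0], [0.0, 0.0, -1.0]]
wrist_force: [-0.7, -0.1, 2.4]
gripper_width: 0.008
gripper_force: 1.3
```

Request:
play_rows(commands="0 0 -0.1 0 0 0;0 0 -0.1 0 0 0;0 0 -0.1 0 0 0;0 0 -0.1 0 0 0;0 0 -0.1 0 0 0;0 0 -0.05 0 0 0;0 0 0 0 0 0;0 0 0 0 0 0;0 0 0 0 0 0")

```text
time_s: 16.25
tcp_pos: [0.6569, 0.1417, 0.1937]
ee_rot: [[0.922, 0.387, 0.002], [0.387, -0.922, -0.0], [0.002, 0.001, -1.0]]
wrist_force: [-4.7, 0.4, 10.9]
gripper_width: 0.006
gripper_force: 5.3
```

Request:
play_rows(commands="0 0 -0.08 0 0 0;0 0 -0.07 0 0 0;0 0 0 0 0 0;0 0 0 0 0 0;0 0 0 0 0 0")

```text
time_s: 16.75
tcp_pos: [0.6569, 0.1418, 0.19]
ee_rot: [[0.922, 0.387, 0.002], [0.387, -0.922, -0.0], [0.002, 0.001, -1.0]]
wrist_force: [-5.1, 1.3, 13.7]
gripper_width: 0.008
gripper_force: 6.6
```

Run:
```python
from h import *
s=r.sense();print(s["tcp_pos"],s["wrist_force"],s["time_s"])
q,d2=cams.capture("scene");cv2.imwrite("pics/p5.png",cv2.resize(q[180:340,320:460],(525,600),interpolation=2))
```

```text
[0.65693609 0.14181563 0.19002834] [-5.08392712  1.29129091 13.74478643] 16.75
```

View pics/p5.png

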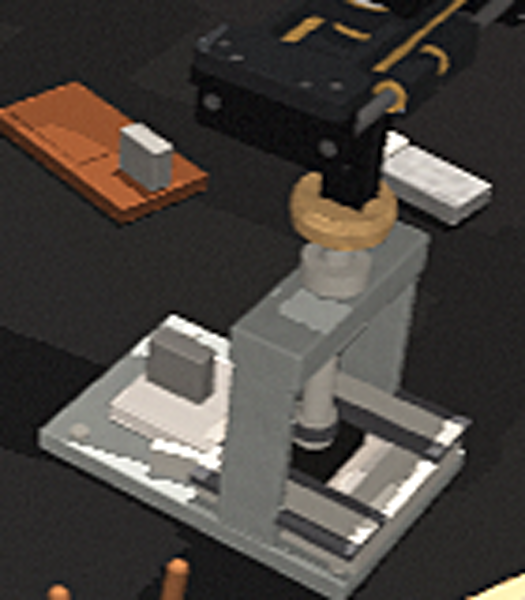

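The fingers hold the knob down. The TCP is at 0.190 m, 20 mm below the knob's raised height, and the foot is on the cassette: 13.7 N against about 7 N for an empty slot. Handing in.

```bash
python3 -c "
from station import r
print(r.finish_job())"
```

```text
the job is handed in; nothing more can be done
None
```

The job is handed in at about 17 s: the narrow cassette was pushed against the end stop and released, and the knob is held about 20 mm down (TCP at 0.190 m, about 13.7 N upward on the tool) with the foot on the cassette.

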